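# Move the row of heels to the drying ramp in order

### The arm

A 6-joint arm with a two-finger parallel gripper is mounted at the origin on the work surface. World frame = base frame: x ahead of the robot, y to its left, z up, the work surface at z = 0. Lengths are in m, angles in rad, forces in N, time in s.
With the tool pointing down it reaches from about 0.25 to 0.775 m from the base axis. Payload 4 kg.
Tool frame: the origin (TCP) lies midway between the tips of the shut fingers; the grasp point (between the pads) lies 19 mm behind it; z points along the fingers, y is the line along which they close (so a half turn about z gives the same grasp; the last joint's range is limited). The gripper opens to 94 mm and grips with 3 to 60 N. Pads are 16 mm wide; open, the fingers measure 119 mm over their backs; the gripper's body (75 mm by 177 mm) begins 78 mm behind the grasp point.
Start: joints at [-1.406, 0.087, 1.371, -0, 1.684, -0.103], TCP at [0.146, -0.53, 0.206] pointing down, gripper open.
Joint ranges: [-3.1, 3.1], [-0.76, 2.03], [0.27, 2.55], [-1.08, 4.22], [0.17, 2.65], [-2.57, 2.57]. Speed limits (rad/s): [2.79, 2.79, 3.14, 3.14, 3.14, 3.14].

### API

Orientations are given as [roll, pitch, yaw] about the fixed x, y, z axes, in that order (R = Rz(yaw) Ry(pitch) Rx(roll)).
In Python, from bench import sensors, eyes, job gives the robot as it stands.
- The arm moves only by the tool arm_command, never from a script. Its argument "series" is a list of rows, each a list of 7 numbers: the opening, from 0 (shut) to 1 (fully open), then the shift along the tool's x, y, z in cm, then the turn, a rotation vector about the tool's x, y, z in rad. In form: [[fingers, dx, dy, dz, wx, wy, wz], ...]. A call has 1 to 20 rows; each row shifts and turns the commanded pose from where the row before left it, along the tool's axes as they then stand; what a row does not reach is not made up. A row lasts 1/10 s, in which the tool goes at most 50 mm and 8.59 degrees, less where a joint would pass 70% of its speed; a pose out of reach is approached as far as the arm can. A call with a gripper value outside its range is refused whole. The fingers move at their own pace and stop on an object; the grip force is fixed at half the most. Time passes only in rows, so rows that do not move let the fingers close. It gives the time, the measured TCP pose, the force and the opening at its end, in the units of the state.
- sensors.get_obs(): the state, without advancing time (a new reading comes with each control period).
- eyes.snapshot(name): name is "scene" or "top" or "wrist"; returns the picture (400x640x3 uint8, blue, green, red); there is no depth.
- eyes.get_calibration(name): a dict with "mtx" (3x3 intrinsics, pixels), "k1" (the pictures are not rectified: a ray, as slopes to the right and down, at radius r is drawn at 1 + k1 r^2 times it, then the intrinsics apply), "R" (3x3) and "t" (3): a world point X has camera coordinates R X + t. Camera axes: x right, y down, z forward; pixel columns grow to the right and rows downward; lengths in m; the calibration is good to about 2 mm. A picture is of the moment at which its call begins: read the wrist's pose just before it. get_calibration takes no time and is no camera call; for the wrist camera it gives the pose at the moment of the call.
- job.close_job(): hands the job in, once; it reports no verdict.
The state is a dict: "time": time; "joint_positions": joint angles; "qvel": joint speeds; "joint_torque": joint torques, N m; "tool_pos": TCP position; "ee_rot": TCP orientation; "wrist_force": force on the tool from outside, world axes, zero at the start; "wrist_torque": the same for the moment, N m; "width": finger opening in m.
Only numpy, scipy, OpenCV 4.12 (cv2) and the standard library are available. Lean on these libraries where they do the work, as an engineer would, in place of code of your own. Each camera call takes 0.05 s, during which the arm holds its last target. There are 200 camera calls.

### The job

Move the four shoe heels from the flat rack to the sloping drying ramp, one to each bay, keeping their order: the heel now nearest the robot goes into the bay next to the blue oil can, the next one into the bay after it, and so on to the far end from the can. Set each heel on its foot, flat on the slope, square in the middle of its bay and right up against the cleat at the low edge so that it cannot slide off.

Things in the scene. Friction and masses are not known exactly. Their poses are not given: they have to be found in the camera images.
- heel_low: Loose shoe heel of brown leather layers, black rubber on top: low plain square block. Depth (x, at the foot) 52 mm, width (y, between flat parallel sides to grip) 44 mm, height 40 mm, about 0.1 kg. Origin: centre of underside. Starts upright on pad_low, 34 mm above the bench, turned up to 0.12 rad from it.
- heel_tall: Loose shoe heel of brown leather layers, black rubber on top: tall slim plain block, the tallest and narrowest. Depth (x, at the foot) 40 mm, width (y, between flat parallel sides to grip) 34 mm, height 66 mm, about 0.1 kg. Origin: centre of underside. Starts upright on pad_tall, 34 mm above the bench, turned up to 0.12 rad from it.
- heel_taper: Loose shoe heel of brown leather layers, black rubber on top: tapered block, its depth shrinking in steps to 31 mm at the top. Depth (x, at the foot) 54 mm, width (y, between flat parallel sides to grip) 40 mm, height 56 mm, about 0.1 kg. Origin: centre of underside. Starts upright on pad_taper, 34 mm above the bench, turned up to 0.12 rad from it.
- heel_round: Loose shoe heel of brown leather layers, black rubber on top: block of D-shaped outline all the way up, half-round at its +x end. Depth (x, at the foot) 48 mm, width (y, between flat parallel sides to grip) 42 mm, height 48 mm, about 0.1 kg. Origin: centre of underside. Starts upright on pad_round, 34 mm above the bench, turned up to 0.12 rad from it.
- pad_low: Fixed cork pad 62 x 54 x 4 mm under heel_low at the start; origin: centre of its underside, on the flat dark rack (316 x 92 mm, top 30 mm above the bench). Four like pads stand 76 mm apart in a row along their y axes, which point away from the robot (within 0.3 rad of ahead); which is where varies. Rack and ramp stand left and right, or swapped.
- pad_tall: Fixed cork pad 62 x 54 x 4 mm under heel_tall at the start; origin: centre of its underside, on the flat dark rack (316 x 92 mm, top 30 mm above the bench). Four like pads stand 76 mm apart in a row along their y axes, which point away from the robot (within 0.3 rad of ahead); which is where varies. Rack and ramp stand left and right, or swapped.
- pad_taper: Fixed cork pad 62 x 54 x 4 mm under heel_taper at the start; origin: centre of its underside, on the flat dark rack (316 x 92 mm, top 30 mm above the bench). Four like pads stand 76 mm apart in a row along their y axes, which point away from the robot (within 0.3 rad of ahead); which is where varies. Rack and ramp stand left and right, or swapped.
- pad_round: Fixed cork pad 62 x 54 x 4 mm under heel_round at the start; origin: centre of its underside, on the flat dark rack (316 x 92 mm, top 30 mm above the bench). Four like pads stand 76 mm apart in a row along their y axes, which point away from the robot (within 0.3 rad of ahead); which is where varies. Rack and ramp stand left and right, or swapped.
- ramp: Fixed wooden ramp, 316 mm long (y, away from the robot). Origin: footprint centre at bench height. Top face rises to +x at 0.26 rad, 40 mm high over the origin; rough: heels stay where put. Cleat 10 mm high, 12 mm wide along the low edge; its upper face is 43 mm down-slope of the point over the origin. Bay centres y = -114, -38, 38, 114 mm, parted by flat dark lines.
- oil_can: Fixed blue oil can, 52 mm across, 100 mm high with its thin spout, on the bench just past one end of the ramp (ramp y = +195 or -195 mm, varies; a low red-lidded wax tin stands past the other end). Origin: centre of its underside. It marks the end of the ramp where the row begins.

How it is judged:
By the outcome, as a careful person would: the job done as asked, in the order asked, and still so for the second after the job is handed in, with the robot touching nothing.
It also fails if it takes over 106 s, if anything falls off the work surface, if the arm or the gripper's body presses on something with over 40 N, if the wrist force passes 120 N, or if a joint passes its speed limit or range.

## Working session

There is one attempt and no reset: what is moved stays moved. The work goes in short steps, Python scripts to look and compute and a tool call to move; the robot and the scene stay as the last step left them, time stands still between calls to the robot, and variables do not carry over. Pictures are saved under pics/ and viewed, on a budget of 14 in all, crops included, one or two more only if the job needs it, and the job is handed in when it is done.

Besides the shell and the picture viewer there is one more tool, called after "Call:" by a JSON object that holds its "name" and its "arguments". arm_command: Moves the arm, as the interface text tells. Its arguments: {"type":"object","properties":{"series":{"type":"array","items":{"type":"array","items":{"type":"number"}}}},"required":["series"]}

```bash
ls; mkdir -p pics; python3 - <<'E'
from bench import sensors, eyes
import cv2
print(sensors.get_obs())
for n in ("top","scene"):
    cv2.imwrite(f"pics/{n}0.png",eyes.snapshot(n)); print(n,eyes.get_calibration(n))
print(eyes.get_calibration("wrist"))
E
```

```text
pics
{'time': 0.0, 'joint_positions': array([-1.40611626e+00,  8.79741871e-02,  1.37222386e+00,  1.30109124e-05,
        1.68359418e+00, -1.03106958e-01]), 'qvel': array([-2.85864783e-04, -3.28343796e-04, -6.05771475e-04,  5.01534264e-05,
        1.52738018e-03,  1.43472056e-03]), 'joint_torque': array([-6.96461611e-04, -3.40185750e+01, -3.02426112e+01,  7.17400527e-02,
        3.29566130e-02, -1.63750915e-04]), 'tool_pos': array([ 0.14543656, -0.52986536,  0.20430911]), 'ee_rot': array([-3.13940609e+00, -2.39252014e-04,  2.67788209e-01]), 'wrist_force': array([ 1.42894867,  1.2808641 , -0.2439624 ]), 'wrist_torque': array([-0.00225499,  0.0515408 , -0.02246129]), 'width': 0.09391361921571316}
top {'mtx': array([[391.90756984,   0.        , 321.01599478],
       [  0.        , 391.90756984, 190.48919258],
       [  0.        ,   0.        ,   1.        ]]), 'k1': -0.09293477414515161, 'R': array([[ 0.01066665, -0.99970805,  0.02168024],
       [-0.99233162, -0.01325303, -0.12289143],
       [ 0.12314288, -0.02020315, -0.99218328]]), 't': array([-0.01989754,  0.5294967 ,  0.78483386])}
scene {'mtx': array([[425.29593391,   0.        , 315.18161016],
       [  0.        , 425.29593391, 202.25336104],
       [  0.        ,   0.        ,   1.        ]]), 'k1': -0.10088129493438713, 'R': array([[-0.83246164,  0.55377439, -0.01848106],
       [ 0.40482147,  0.5850971 , -0.70269549],
       [-0.37832156, -0.59244857, -0.71125066]]), 't': array([ 0.43265156, -0.1826889 ,  1.07129645])}
{'mtx': array([[280.70078221,   0.        , 320.24922935],
       [  0.        , 280.70078221, 203.42972224],
       [  0.        ,   0.        ,   1.        ]]), 'k1': -0.018563204427101878, 'R': array([[ 0.26413171, -0.96448443, -0.00205673],
       [-0.93942149, -0.25774985,  0.22594751],
       [-0.21845297, -0.05774776, -0.97413731]]), 't': array([-0.54805243, -0.02313503,  0.39021131])}
```

View pics/top0.png

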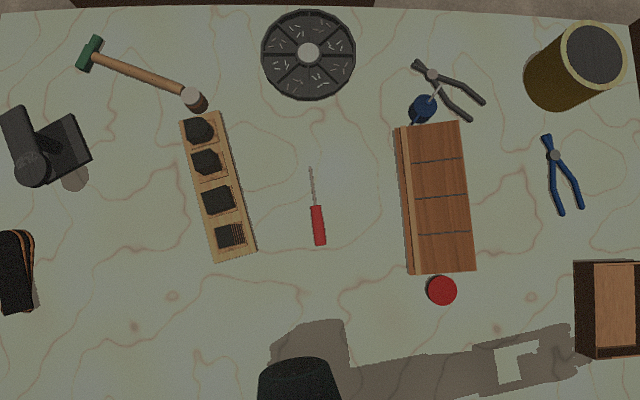

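View pics/scene0.png

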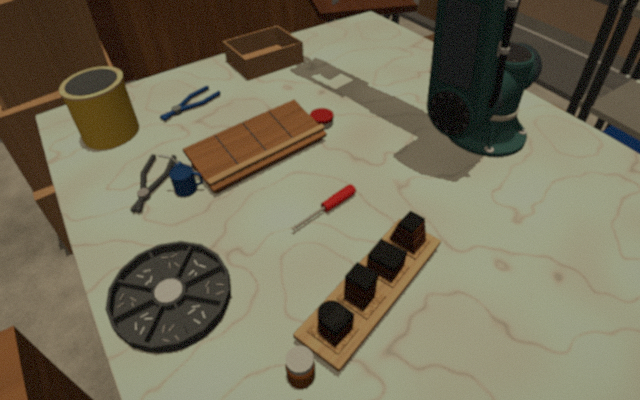

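The top view shows the rack on the left, centred near (218,187), and the ramp on the right near (437,198). The cleat is on the ramp's left edge. The can is at the far end (422,108) and the red tin at the near end (441,291). The scene view agrees, so the nearest heel goes in the farthest bay.

```bash
cat > h.py <<'E'
import numpy as np, cv2
from scipy.spatial.transform import Rotation as Ro
from bench import sensors, eyes
def ray(c,px):
    "camera centre and world directions for pixels"
    K=c['mtx']; p=np.atleast_2d(np.float64(px)).reshape(-1,1,2)
    u=cv2.undistortPoints(p,K,np.array([c['k1'],0,0,0.])).reshape(-1,2)
    d=np.c_[u,np.ones(len(u))]@c['R']
    return -c['R'].T@c['t'], d
def hit(c,px,z=0.,n=(0,0,1),p0=None):
    o,d=ray(c,px); n=np.array(n,float); p0=np.array([0,0,z]) if p0 is None else p0
    s=((p0-o)@n)/(d@n); return o+s[:,None]*d
def proj(c,X):
    X=np.atleast_2d(X); return cv2.projectPoints(X.reshape(-1,1,3),cv2.Rodrigues(c['R'])[0],c['t'],c['mtx'],np.array([c['k1'],0,0,0.]))[0].reshape(-1,2)
def delta(pos,Rt,pose=None):
    "tool-axis shift (cm) and rotvec from the present pose to the target"
    o=sensors.get_obs(); p,r=(o['tool_pos'],o['ee_rot']) if pose is None else pose
    R0=Ro.from_euler('xyz',r)
    return (R0.inv().apply(np.array(pos)-p)*100).round(2),(R0.inv()*Rt).as_rotvec().round(4)
E
python3 - <<'E'
from h import *
np.set_printoptions(precision=4,suppress=True)
c=eyes.get_calibration("top")
print("rack corners",hit(c,[(180,120),(218,111),(258,250),(215,263)],.03)[:,:2])
print("ramp",hit(c,[(459,121),(476,270)],.055)[:,:2],hit(c,[(401,127),(414,273)],.035)[:,:2])
print("tin",hit(c,[(441,291)],.02),"can",hit(c,[(422,108)],.06))
w=eyes.get_calibration("wrist");o=sensors.get_obs()
R=Ro.from_euler('xyz',o['ee_rot']).as_matrix()
print("cam in tool",R.T@(-w['R'].T@w['t']-o['tool_pos']), "cam axes in tool\n",(w['R']@R).T)
E
```

```text
rack corners [[0.6793 0.2925]
 [0.6999 0.2106]
 [0.405  0.1148]
 [0.377  0.2028]]
ramp [[ 0.6796 -0.3047]
 [ 0.3681 -0.3302]] [[ 0.6691 -0.1838]
 [ 0.3609 -0.2067]]
tin [[ 0.3221 -0.268   0.02  ]] can [[ 0.7042 -0.2238  0.06  ]]
cam in tool [ 0.0654 -0.001  -0.1798] cam axes in tool
 [[-0.0005 -0.9741 -0.2261]
 [ 1.     -0.0005 -0.0002]
 [ 0.0001 -0.2261  0.9741]]
```

```bash
python3 - <<'E'
from h import *
print(delta([.50,-.25,.22],Ro.from_euler('xyz',[np.pi,0,1.648])))
E
```

```text
(array([ 41.6 , -17.61,  -1.52]), array([-0.0015, -0.0015, -1.3802]))
```

Call:
{"name": "arm_command", "arguments": {"series": [[1,4.16,-1.76,-0.15,0,0,0],[1,4.16,-1.76,-0.15,0,0,0],[1,4.16,-1.76,-0.15,0,0,0],[1,4.16,-1.76,-0.15,0,0,0],[1,4.16,-1.76,-0.15,0,0,0],[1,4.16,-1.76,-0.15,0,0,0],[1,4.16,-1.76,-0.15,0,0,0],[1,4.16,-1.76,-0.15,0,0,0],[1,4.16,-1.76,-0.15,0,0,0],[1,4.16,-1.76,-0.15,0,0,0],[1,0,0,0,0,0,-0.138],[1,0,0,0,0,0,-0.138],[1,0,0,0,0,0,-0.138],[1,0,0,0,0,0,-0.138],[1,0,0,0,0,0,-0.138],[1,0,0,0,0,0,-0.138],[1,0,0,0,0,0,-0.138],[1,0,0,0,0,0,-0.138],[1,0,0,0,0,0,-0.138],[1,0,0,0,0,0,-0.138]]}}

```text
time: 2.1
tool_pos: [0.4999, -0.2504, 0.2198]
ee_rot: [-3.14, -0.001, 1.654]
wrist_force: [0.0, -0.3, -0.4]
width: 0.0939
```

```bash
python3 - <<'E'
from h import *
import pickle
o=sensors.get_obs(); c=eyes.get_calibration("wrist"); i=eyes.snapshot("wrist")
cv2.imwrite("pics/ramp_w.png",i); pickle.dump((c,o),open("ramp_w.pkl","wb"))
print(o['time'],o['tool_pos'],o['ee_rot'],o['joint_positions'])
print(delta([.53,.20,.19],Ro.from_euler('xyz',[np.pi,0,1.87])))
E
```

```text
2.1 [ 0.4998678  -0.2504342   0.21976054] [-3.14049532e+00 -7.19577995e-04  1.65353847e+00] [-5.65800758e-01  1.06316167e-01  1.32192317e+00 -9.02717435e-05
  1.71466249e+00 -6.48556179e-01]
(array([44.61,  6.89,  3.  ]), array([-0.0011, -0.0009, -0.213 ]))
```

View pics/ramp_w.png

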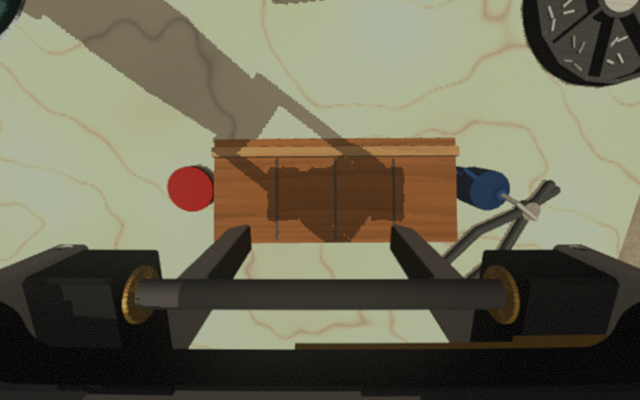

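The wrist view shows the ramp, with the cleat along rows 147–156 and the bay lines at columns 277, 335 and 394. The tin is at the left end of the picture and the can at the right (far) end. Next I'll look at the rack.

Call:
{"name": "arm_command", "arguments": {"series": [[0.65,4.46,0.69,0.3,0,0,0],[0.65,4.46,0.69,0.3,0,0,0],[0.65,4.46,0.69,0.3,0,0,0],[0.65,4.46,0.69,0.3,0,0,0],[0.65,4.46,0.69,0.3,0,0,0],[0.65,4.46,0.69,0.3,0,0,0],[0.65,4.46,0.69,0.3,0,0,0],[0.65,4.46,0.69,0.3,0,0,0],[0.65,4.46,0.69,0.3,0,0,0],[0.65,4.46,0.69,0.3,0,0,0],[0.65,0,0,0,0,0,-0.107],[0.65,0,0,0,0,0,-0.106]]}}

```text
time: 3.35
tool_pos: [0.534, 0.2011, 0.1893]
ee_rot: [-3.14, 0.0, 1.866]
wrist_force: [0.6, -0.2, 0.3]
width: 0.061
```

```bash
python3 - <<'E'
from h import *
import pickle
o=sensors.get_obs(); c=eyes.get_calibration("wrist"); i=eyes.snapshot("wrist")
cv2.imwrite("pics/rack_w.png",i); pickle.dump((c,o),open("rack_w.pkl","wb"))
print(o['time'],o['tool_pos'],o['ee_rot'])
a=cv2.imread("pics/ramp_w.png")[125:255,205:465]; a=cv2.convertScaleAbs(a,alpha=1.5)
cv2.imwrite("pics/ramp_z.png",cv2.resize(a,None,fx=3,fy=3,interpolation=cv2.INTER_CUBIC))
E
```

```text
3.35 [0.53398223 0.20109445 0.189336  ] [-3.13965694e+00  1.16289830e-04  1.86581206e+00]
```

View pics/rack_w.png

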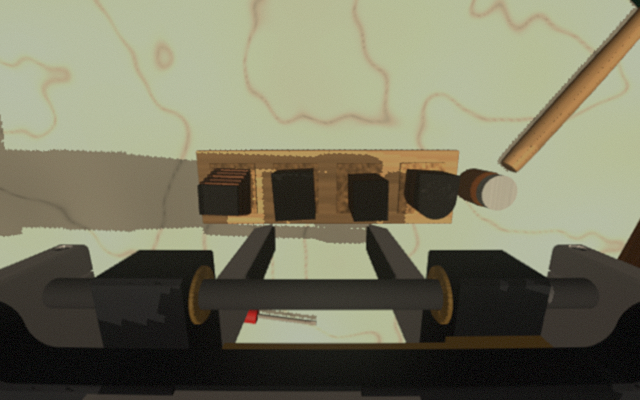

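View pics/ramp_z.png

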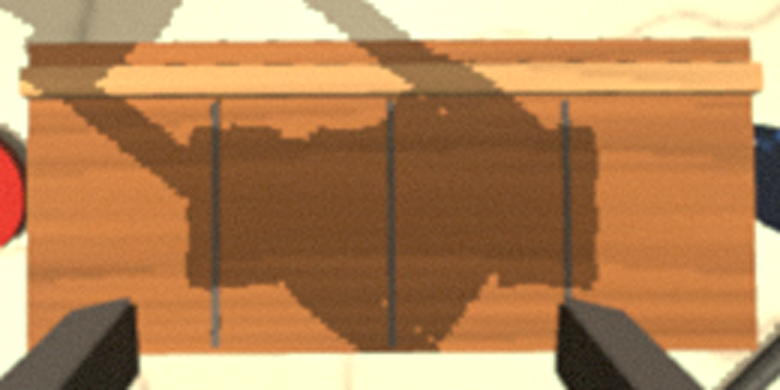

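```bash
python3 - <<'E'
import cv2
a=cv2.imread("pics/rack_w.png")[140:235,190:465]; a=cv2.convertScaleAbs(a,alpha=2.2,beta=15)
cv2.imwrite("pics/rack_z.png",cv2.resize(a,(790,273),interpolation=cv2.INTER_CUBIC))
E
```

```text
(no output)
```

View pics/rack_z.png

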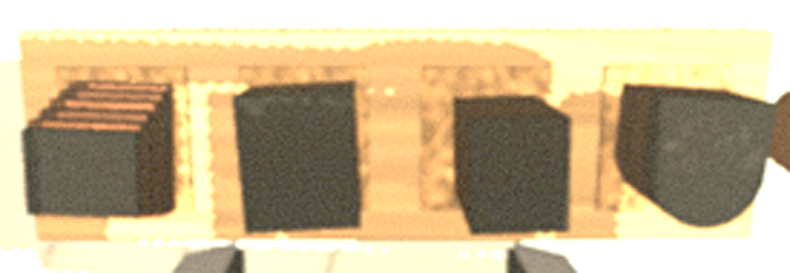

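The zoomed rack shows, from near to far: taper, low, tall and round, with the round end pointing towards the ramp's up-slope side. Next I'll compute the positions and check them against the known sizes.

```bash
cat > m.py <<'E'
from h import *
import pickle
np.set_printoptions(precision=4,suppress=True)
c,o=pickle.load(open("rack_w.pkl","rb"))
Z=lambda P:np.array(P)/2.873+[190,140]-.33
# rack outline
r=hit(c,Z([(22,31),(769,31),(750,240)]),.03); print("rack",r[:,:2],"len",np.linalg.norm(r[1]-r[0]),np.linalg.norm(r[2]-r[1]),"ang",np.arctan2(*(r[1]-r[0])[1::-1]))
pads=hit(c,Z([(57,67),(239,67),(421,67),(601,67)]),.034);print("pad corners",pads[:,:2])
T={'taper':(.09,[(25,129),(140,127),(139,214),(27,213)]),'low':(.074,[(236,97),(354,83),(359,227),(244,232)]),
'tall':(.1,[(462,117),(568,115),(568,230),(473,233)])}
for n,(z,P) in T.items():
    X=hit(c,Z(P),z)[:,:2]; L=lambda a,b:np.linalg.norm(X[a]-X[b])
    e=X[1]-X[0]+X[2]-X[3]; f=X[3]-X[0]+X[2]-X[1]
    print(n,"cen",X.mean(0),"w",L(0,1),L(3,2),"d",L(0,3),L(1,2),"ang y",np.arctan2(e[1],e[0]),"ang x+90",np.arctan2(f[0],-f[1])-0 )
X=hit(c,Z([(657,90),(772,101),(655,190),(704,226)]),.082)[:,:2];print("round",X,np.linalg.norm(X[0]-X[1]),"ang",np.arctan2(*(X[1]-X[0])[::-1]))
X=hit(c,Z([(82,83),(167,82)]),.08)[:,:2];print("taper back edge top? ",X)
# ramp
c,o=pickle.load(open("ramp_w.pkl","rb"))
Y=lambda P:np.array(P)/3.+[205,125]-.33
lo=hit(c,Y([(215,102),(390,99),(566,102)]),.030)
print("lines low",lo[:,:2])
ends=Y([(28,96),(755,94)]); e=hit(c,ends,.0289); print("cleat-face/top edge ends",e[:,:2],np.linalg.norm(e[1]-e[0]))
E
python3 m.py
```

```text
rack [[0.3782 0.2085]
 [0.6751 0.2986]
 [0.7029 0.2124]] len 0.31029102551453575 0.09053884347218025 ang 0.29482152855969646
pad corners [[0.3968 0.1989]
 [0.4691 0.2207]
 [0.5411 0.2425]
 [0.6123 0.2642]]
taper cen [0.433  0.1763] w 0.040649939651720916 0.040483606043238675 d 0.030649844830018987 0.03167143085170773 ang y 0.29898417036808095 ang x+90 0.21878049177253492
low cen [0.5047 0.1985] w 0.043640210179295015 0.04391515784237208 d 0.05158546020177033 0.0546973621786637 ang y 0.37622898317027 ang x+90 0.3193088675356226
tall cen [0.5788 0.2216] w 0.03564020814309764 0.03301054908844744 d 0.04089321576590696 0.040282626057477997 ang y 0.32079990423585025 ang x+90 0.38068042116581285
round [[0.6204 0.2624]
 [0.6614 0.2709]
 [0.6331 0.228 ]
 [0.6556 0.2204]] 0.041875998973514655 ang 0.20235454256091964
taper back edge top?  [[0.4229 0.2049]
 [0.4521 0.2141]]
lines low [[ 0.4392 -0.2148]
 [ 0.515  -0.2073]
 [ 0.5914 -0.2022]]
cleat-face/top edge ends [[ 0.3574 -0.2189]
 [ 0.6737 -0.1919]] 0.3174001609347551
```

```bash
cat > plan.py <<'E'
from h import *
import sys
A=.26; ang=.084
u=np.array([np.cos(ang),np.sin(ang),0]); v=np.array([np.sin(ang),-np.cos(ang),0]); k=np.array([0,0,1.])
sl=np.cos(A)*v+np.sin(A)*k; n=np.cos(A)*k-np.sin(A)*v
O=np.array([.519,-.2469,.040])
Rp=Ro.from_matrix(np.c_[-sl,u,-n])
#      pick xy, heel angle, bay y, depth, TCP above foot
H={'taper':((.4325,.1767),.285,.114,.054,.012),'low':((.5044,.1987),.345,.038,.052,.005),
   'tall':((.578,.2212),.345,-.038,.040,.020),'round':((.6463,.2427),.28,-.114,.048,.010)}
def pick(h,dz=0):
    p,a,b,d,t=H[h]; return [*p,.034+t+dz],Ro.from_euler('xyz',[np.pi,0,np.pi/2+a])
def place(h,up=0.,ds=0.):
    "up: along the slope normal, ds: up-slope of touching the cleat"
    p,a,b,d,t=H[h]; return O+u*b+sl*(-.043+d/2+ds)+n*(t+up),Rp
if __name__=="__main__":
    f,h=sys.argv[1:3]; a=[float(x) for x in sys.argv[3:]]
    P=globals()[f](h,*a); o=sensors.get_obs()
    print("t",o['time'],"pos",o['tool_pos'].round(4),"F",o['wrist_force'].round(1),"w",o['width'].round(4),"j",o['joint_positions'].round(2))
    print("target",np.round(P[0],4),"shift cm",*delta(*P))
E
python3 plan.py pick taper .085
```

```text
Traceback (most recent call last):
  File "plan.py", line 19, in <module>
    print("t",o['time'],"pos",o['tool_pos'].round(4),"F",o['wrist_force'].round(1),"w",o['width'].round(4),"j",o['joint_positions'].round(2))
                                                                                       ^^^^^^^^^^^^^^^^
AttributeError: 'float' object has no attribute 'round'
```

```bash
sed -i "s/o\['width'\].round(4)/round(o['width'],4)/" plan.py; python3 plan.py pick taper .085
```

```text
t 3.4 pos [0.5341 0.2004 0.1895] F [ 0.2 -0.6  0.4] w 0.0609 j [ 0.26  0.14  1.35 -0.    1.66 -0.04]
target [0.4325 0.1767 0.131 ] shift cm [  0.7  -10.4    5.87] [-0.0017  0.0001  0.0117]
```

Call:
{"name": "arm_command", "arguments": {"series": [[0.65,0.25,-3.5,1,0,0,0.0117],[0.65,0.25,-3.5,1,0,0,0],[0.65,0.2,-3.4,1.87,0,0,0],[0.65,0,0,2,0,0,0],[0.65,0,0,0,0,0,0]]}}

```text
time: 3.9
tool_pos: [0.43, 0.1762, 0.1288]
ee_rot: [-3.136, 0.0, 1.846]
wrist_force: [0.6, -0.6, 0.4]
width: 0.061
```

```bash
python3 plan.py pick taper; python3 -c "
from h import *
i=cv2.convertScaleAbs(eyes.snapshot('wrist')[100:400,100:540],alpha=1.8,beta=10);cv2.imwrite('pics/g1.png',i)"
```

```text
t 3.9 pos [0.43   0.1762 0.1288] F [ 0.6 -0.6  0.4] w 0.061 j [ 0.27 -0.07  1.68 -0.    1.54 -0.01]
target [0.4325 0.1767 0.046 ] shift cm [-0.02  0.3   8.28] [-0.0058  0.     -0.01  ]
```

View pics/g1.png

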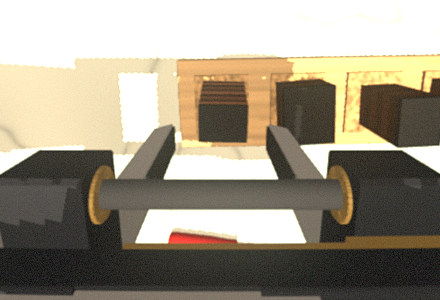

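The heel sits centred between the fingertips (heel columns 199–248, fingers 170–270), so I'll descend and grip.

Call:
{"name": "arm_command", "arguments": {"series": [[0.65,0,0.3,2.5,0,0,-0.01],[0.65,0,0,2.5,0,0,0],[0.65,0,0,2,0,0,0],[0.65,0,0,1.1,0,0,0],[0,0,0,0,0,0,0],[0,0,0,0,0,0,0],[0,0,0,0,0,0,0],[0,0,0,0,0,0,0]]}}

```text
time: 4.75
tool_pos: [0.4369, 0.1783, 0.0523]
ee_rot: [3.139, 0.0, 1.859]
wrist_force: [-0.3, -0.2, 1.4]
width: 0.0395
```

```bash
python3 plan.py pick taper
```

```text
t 4.75 pos [0.4369 0.1783 0.0523] F [-0.3 -0.2  1.4] w 0.0395 j [ 0.27 -0.    1.78 -0.    1.37 -0.02]
target [0.4325 0.1767 0.046 ] shift cm [-0.03 -0.46  0.63] [0.003  0.0001 0.0031]
```

Call:
{"name": "arm_command", "arguments": {"series": [[0,0,0,-1,0,0,0],[0,0,0,-2.5,0,0,0],[0,0,0,-4,0,0,0],[0,0,0,-2.5,0,0,0]]}}

```text
time: 5.15
tool_pos: [0.4366, 0.1782, 0.1544]
ee_rot: [3.138, 0.0, 1.859]
wrist_force: [-0.1, 0.0, -0.5]
width: 0.0399
```

```bash
sed -i "s/.114,.054,.012/.114,.054,.0183/" plan.py; python3 plan.py place taper .06 .02
```

```text
t 5.15 pos [0.4366 0.1782 0.1544] F [-0.1  0.  -0.5] w 0.0399 j [ 0.27 -0.08  1.64 -0.    1.58 -0.02]
target [ 0.6312 -0.2211  0.1167] shift cm [-43.82   7.29   3.81] [ 0.0306 -0.2594  0.2026]
```

Call:
{"name": "arm_command", "arguments": {"series": [[0,-4.38,0.73,0,0,0,0],[0,-4.38,0.73,0,0,0,0],[0,-4.38,0.73,0,0,0,0],[0,-4.38,0.73,0,0,0,0],[0,-4.38,0.73,0,0,0,0],[0,-4.38,0.73,0,0,0,0],[0,-4.38,0.73,0,0,0,0],[0,-4.38,0.73,0,0,0,0],[0,-4.38,0.73,0,0,0,0],[0,-4.38,0.73,0,0,0,0],[0,0,0,0,0.0102,-0.0865,0.0675],[0,0,0,0,0.0102,-0.0865,0.0675],[0,0,0,0,0.0102,-0.0865,0.0675],[0,0,0,0,0,0,0]]}}

```text
time: 6.55
tool_pos: [0.6303, -0.2186, 0.1507]
ee_rot: [-3.137, 0.26, 1.66]
wrist_force: [-0.2, 0.8, -0.5]
width: 0.0396
```

```bash
python3 plan.py place taper .03 .012
```

```text
t 6.55 pos [ 0.6303 -0.2186  0.1507] F [-0.2  0.8 -0.5] w 0.0396 j [-0.29  0.3   1.25 -0.24  1.5  -0.37]
target [ 0.6312 -0.2211  0.0856] shift cm [1.42 0.1  6.35] [-0.0038 -0.0002  0.0047]
```

Call:
{"name": "arm_command", "arguments": {"series": [[0,0.7,0.1,2,-0.004,0,0.005],[0,0.7,0,2,0,0,0],[0,0,0,2.35,0,0,0],[0,0,0,0,0,0,0]]}}

```text
time: 6.95
tool_pos: [0.6288, -0.224, 0.0819]
ee_rot: [-3.135, 0.257, 1.652]
wrist_force: [-0.7, 0.0, -1.4]
width: 0.0401
```

```bash
python3 plan.py place taper 0 .012; python3 -c "
from h import *
from plan import *
i=eyes.snapshot('wrist');c=eyes.get_calibration('wrist')
for b in (.076,0,.152):
  for q in proj(c,[O+u*b+sl*(-.043),O+u*b+sl*.03]): cv2.circle(i,tuple(int(round(x)) for x in q),2,(0,255,0),-1)
i=cv2.convertScaleAbs(i[60:360,60:580],alpha=1.5,beta=10);cv2.imwrite('pics/p1.png',cv2.resize(i,None,fx=1.5,fy=1.5))"
```

```text
t 6.95 pos [ 0.6288 -0.224   0.0819] F [-0.7  0.  -1.4] w 0.0401 j [-0.3   0.34  1.34 -0.24  1.37 -0.35]
target [ 0.6319 -0.2288  0.0567] shift cm [0.16 0.28 2.57] [-0.0068 -0.0033 -0.0022]
```

View pics/p1.png

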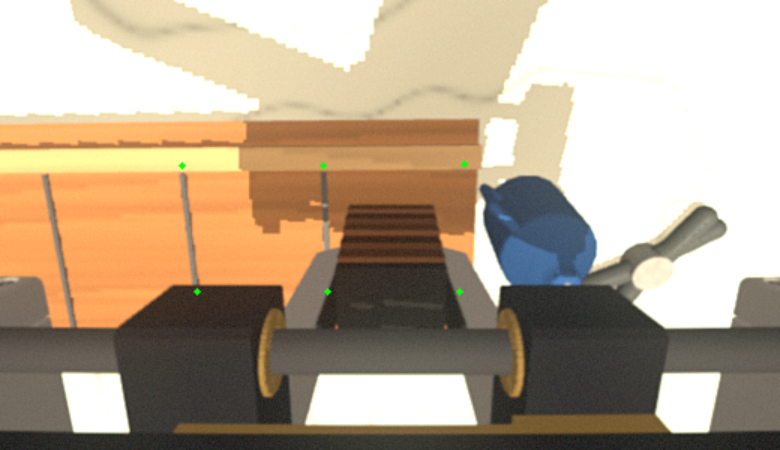

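The projected line points land on the bay lines within a pixel, so the along-ramp fit is good. The cleat's edge shows about 3 mm higher up-slope than predicted, partly from occlusion. I'll lower the heel, then seat it by force.

Call:
{"name": "arm_command", "arguments": {"series": [[0,0,0.28,1.2,-0.007,-0.003,0],[0,0,0,0.6,0,0,0],[0,0,0,0,0,0,0]]}}

```text
time: 7.3
tool_pos: [0.6342, -0.2285, 0.0678]
ee_rot: [3.135, 0.263, 1.651]
wrist_force: [-0.1, -0.1, -0.6]
width: 0.0396
```

```bash
python3 plan.py place taper 0 .012
```

```text
t 7.3 pos [ 0.6342 -0.2285  0.0678] F [-0.1 -0.1 -0.6] w 0.0396 j [-0.31  0.35  1.35 -0.25  1.33 -0.34]
target [ 0.6319 -0.2288  0.0567] shift cm [ 0.28 -0.24  1.08] [ 0.0061  0.0033 -0.0038]
```

Call:
{"name": "arm_command", "arguments": {"series": [[0,0,0,0.3,0,0,0],[0,0,0,0,0,0,0]]}}

```text
time: 7.5
tool_pos: [0.6347, -0.2292, 0.0656]
ee_rot: [3.133, 0.264, 1.651]
wrist_force: [-0.4, 0.4, -0.6]
width: 0.0402
```

Call:
{"name": "arm_command", "arguments": {"series": [[0,0,0,0.3,0,0,0],[0,0,0,0,0,0,0]]}}

```text
time: 7.7
tool_pos: [0.6346, -0.2299, 0.0624]
ee_rot: [3.134, 0.264, 1.651]
wrist_force: [-0.3, 0.7, -0.8]
width: 0.0398
```

Call:
{"name": "arm_command", "arguments": {"series": [[0,0,0,0.2,0,0,0],[0,0,0,0,0,0,0]]}}

```text
time: 7.9
tool_pos: [0.6347, -0.2304, 0.0604]
ee_rot: [3.134, 0.264, 1.651]
wrist_force: [0.1, 0.3, -0.1]
width: 0.0395
```

```bash
python3 plan.py place taper 0 .012
```

```text
t 7.9 pos [ 0.6347 -0.2304  0.0604] F [ 0.1  0.3 -0.1] w 0.0395 j [-0.31  0.36  1.36 -0.25  1.32 -0.34]
target [ 0.6319 -0.2288  0.0567] shift cm [ 0.28 -0.27  0.31] [ 0.0068  0.0037 -0.0037]
```

Call:
{"name": "arm_command", "arguments": {"series": [[0,0,-0.27,0.1,0.0068,0.0037,-0.0037],[0,0,0,0,0,0,0],[0,0,0,0,0,0,0]]}}

```text
time: 8.2
tool_pos: [0.6322, -0.231, 0.0598]
ee_rot: [3.141, 0.26, 1.655]
wrist_force: [0.1, 0.0, -1.1]
width: 0.04
```

Call:
{"name": "arm_command", "arguments": {"series": [[0,0,0,0.15,0,0,0],[0,0,0,0,0,0,0]]}}

```text
time: 8.4
tool_pos: [0.6321, -0.2313, 0.058]
ee_rot: [3.142, 0.26, 1.655]
wrist_force: [-0.4, -0.8, -0.7]
width: 0.0398
```

Call:
{"name": "arm_command", "arguments": {"series": [[0,0,0,0.15,0,0,0],[0,0,0,0,0,0,0]]}}

```text
time: 8.6
tool_pos: [0.6325, -0.2317, 0.0572]
ee_rot: [3.141, 0.26, 1.655]
wrist_force: [-0.5, 0.3, 0.5]
width: 0.04
```

```bash
python3 plan.py place taper 0 .012
```

```text
t 8.6 pos [ 0.6325 -0.2317  0.0572] F [-0.5  0.3  0.5] w 0.04 j [-0.31  0.36  1.36 -0.25  1.32 -0.35]
target [ 0.6319 -0.2288  0.0567] shift cm [ 0.3  -0.03 -0.02] [ 0.0009  0.0004 -0.0002]
```

Orientation is right and it's about at the surface. I'll feel for contact.

Call:
{"name": "arm_command", "arguments": {"series": [[0,0,0,0.1,0,0,0],[0,0,0,0,0,0,0]]}}

```text
time: 8.8
tool_pos: [0.6325, -0.2317, 0.0572]
ee_rot: [3.14, 0.26, 1.654]
wrist_force: [-2.1, 3.1, 4.8]
width: 0.0398
```

Call:
{"name": "arm_command", "arguments": {"series": [[0,0,0,0.1,0,0,0],[0,0,0,0,0,0,0]]}}

```text
time: 9.0
tool_pos: [0.6325, -0.2318, 0.0572]
ee_rot: [3.14, 0.26, 1.654]
wrist_force: [-4.5, 3.1, 8.1]
width: 0.0399
```

Call:
{"name": "arm_command", "arguments": {"series": [[0,0,0,0.1,0,0,0],[0,0,0,0,0,0,0]]}}

```text
time: 9.2
tool_pos: [0.6324, -0.2318, 0.0572]
ee_rot: [3.14, 0.26, 1.654]
wrist_force: [-5.5, 5.6, 11.6]
width: 0.04
```

Call:
{"name": "arm_command", "arguments": {"series": [[0,0,0,-0.38,0,0,0],[0,0.5,0,0,0,0,0],[0,0.4,0,0,0,0,0],[0,0,0,0,0,0,0]]}}

```text
time: 9.6
tool_pos: [0.6314, -0.2222, 0.0546]
ee_rot: [-3.141, 0.26, 1.655]
wrist_force: [0.0, 2.1, 1.1]
width: 0.0396
```

Call:
{"name": "arm_command", "arguments": {"series": [[0,0.15,0,0,0,0,0],[0,0,0,0,0,0,0]]}}

```text
time: 9.8
tool_pos: [0.6313, -0.2212, 0.0544]
ee_rot: [-3.141, 0.26, 1.655]
wrist_force: [-0.4, 0.5, -0.4]
width: 0.0395
```

Call:
{"name": "arm_command", "arguments": {"series": [[0,0.15,0,0,0,0,0],[0,0,0,0,0,0,0]]}}

```text
time: 10.0
tool_pos: [0.631, -0.2198, 0.0541]
ee_rot: [-3.141, 0.26, 1.655]
wrist_force: [-0.4, -0.5, -0.0]
width: 0.0397
```

Call:
{"name": "arm_command", "arguments": {"series": [[0,0.15,0,0,0,0,0],[0,0,0,0,0,0,0]]}}

```text
time: 10.2
tool_pos: [0.6309, -0.2183, 0.0538]
ee_rot: [-3.141, 0.26, 1.655]
wrist_force: [-0.1, 0.3, -0.8]
width: 0.0398
```

```bash
python3 plan.py place taper 0 0
```

```text
t 10.2 pos [ 0.6309 -0.2183  0.0538] F [-0.1  0.3 -0.8] w 0.0398 j [-0.29  0.36  1.38 -0.25  1.32 -0.32]
target [ 0.6309 -0.2172  0.0536] shift cm [ 0.11  0.01 -0.01] [-0.0001 -0.0002  0.    ]
```

Call:
{"name": "arm_command", "arguments": {"series": [[0,0.15,0,0,0,0,0],[0,0,0,0,0,0,0]]}}

```text
time: 10.4
tool_pos: [0.6309, -0.2169, 0.0536]
ee_rot: [3.141, 0.26, 1.655]
wrist_force: [-0.1, -0.4, -0.4]
width: 0.0397
```

Call:
{"name": "arm_command", "arguments": {"series": [[0,0.15,0,0,0,0,0],[0,0,0,0,0,0,0]]}}

```text
time: 10.6
tool_pos: [0.6309, -0.2161, 0.0536]
ee_rot: [3.141, 0.261, 1.655]
wrist_force: [0.1, -2.1, -0.8]
width: 0.0398
```

Call:
{"name": "arm_command", "arguments": {"series": [[0,0.15,0,0,0,0,0],[0,0,0,0,0,0,0]]}}

```text
time: 10.8
tool_pos: [0.6309, -0.216, 0.0536]
ee_rot: [3.141, 0.264, 1.654]
wrist_force: [1.0, -5.0, -1.3]
width: 0.0397
```

Call:
{"name": "arm_command", "arguments": {"series": [[0,-0.08,0,0.2,0,0,0],[0,0,0,0,0,0,0]]}}

```text
time: 11.0
tool_pos: [0.6312, -0.2162, 0.053]
ee_rot: [3.14, 0.262, 1.654]
wrist_force: [-2.0, -1.7, 4.8]
width: 0.0398
```

Call:
{"name": "arm_command", "arguments": {"series": [[0.3,0,0,0,0,0,0],[0.6,0,0,0,0,0,0],[0.6,0,0,0,0,0,0]]}}

```text
time: 11.3
tool_pos: [0.6308, -0.2146, 0.0507]
ee_rot: [3.141, 0.258, 1.655]
wrist_force: [-0.4, -0.4, 0.2]
width: 0.0522
```

```bash
python3 plan.py place taper 0 0
```

```text
t 11.3 pos [ 0.6308 -0.2146  0.0507] F [-0.4 -0.4  0.2] w 0.0522 j [-0.29  0.36  1.38 -0.25  1.31 -0.32]
target [ 0.6309 -0.2172  0.0536] shift cm [-0.33 -0.01 -0.21] [ 0.0003 -0.0015 -0.    ]
```

Call:
{"name": "arm_command", "arguments": {"series": [[0.6,0,0,-1.5,0,0,0],[0.6,0,0,-3,0,0,0],[0.6,0,0,-4,0,0,0],[0.6,0,0,-2,0,0,0],[0.6,0,0,0,0,0,0]]}}

```text
time: 11.8
tool_pos: [0.6312, -0.1879, 0.1587]
ee_rot: [3.132, 0.263, 1.654]
wrist_force: [0.2, -1.2, 0.5]
width: 0.0566
```

```bash
python3 plan.py pick low .10; python3 -c "
from h import *
i=eyes.snapshot('wrist')
i=cv2.convertScaleAbs(i[60:360,60:580],alpha=1.5,beta=10);cv2.imwrite('pics/p2.png',cv2.resize(i,None,fx=1.5,fy=1.5))"
```

```text
t 11.8 pos [ 0.6312 -0.1879  0.1587] F [ 0.2 -1.2  0.5] w 0.0566 j [-0.25  0.28  1.27 -0.25  1.5  -0.33]
target [0.5044 0.1987 0.139 ] shift cm [38.73 -9.35 -8.48] [-0.0245  0.2627 -0.2593]
```

View pics/p2.png

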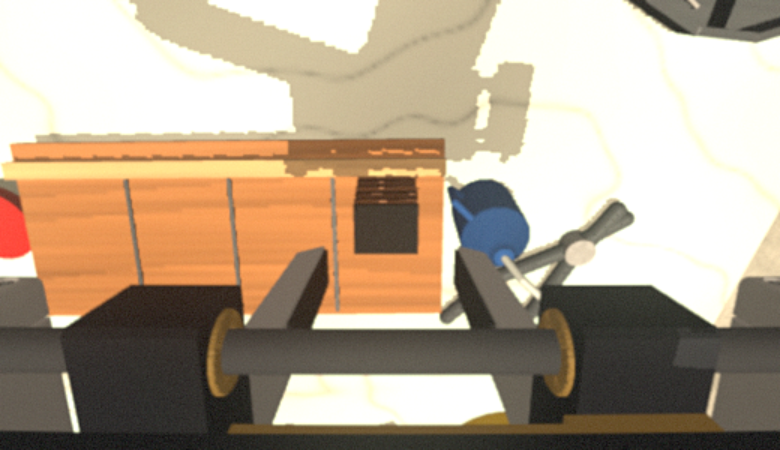

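The heel stands square against the cleat, midway between the line (333) and the ramp end (444). Next is heel_low.

Call:
{"name": "arm_command", "arguments": {"series": [[0.65,0,0,0,-0.0082,0.0876,-0.0864],[0.65,0,0,0,-0.0082,0.0876,-0.0864],[0.65,0,0,0,-0.0082,0.0876,-0.0864],[0.65,0,0,0,0,0,0]]}}

```text
time: 12.25
tool_pos: [0.6275, -0.191, 0.1497]
ee_rot: [-3.13, -0.008, 1.91]
wrist_force: [-0.2, 0.9, -0.4]
width: 0.0614
```

```bash
python3 plan.py pick low .10
```

```text
t 12.25 pos [ 0.6275 -0.191   0.1497] F [-0.2  0.9 -0.4] w 0.0614 j [-0.38  0.35  1.17 -0.    1.64 -0.72]
target [0.5044 0.1987 0.139 ] shift cm [40.84  1.37  1.37] [-0.0116 -0.0078 -0.0059]
```

Call:
{"name": "arm_command", "arguments": {"series": [[0.65,4.08,0.14,0.1,-0.0116,-0.0078,-0.0059],[0.65,4.08,0.14,0.1,0,0,0],[0.65,4.08,0.14,0.1,0,0,0],[0.65,4.08,0.14,0.1,0,0,0],[0.65,4.08,0.14,0.1,0,0,0],[0.65,4.08,0.14,0.1,0,0,0],[0.65,4.08,0.14,0.1,0,0,0],[0.65,4.08,0.14,0.1,0,0,0],[0.65,4.08,0.14,0.1,0,0,0],[0.65,4.08,0.14,0.1,0,0,0],[0.65,0,0,0,0,0,0],[0.65,0,0,0,0,0,0]]}}

```text
time: 13.45
tool_pos: [0.501, 0.2004, 0.1406]
ee_rot: [3.14, 0.004, 1.922]
wrist_force: [-0.5, -0.4, -0.3]
width: 0.0611
```

```bash
python3 plan.py pick low 0
```

```text
t 13.45 pos [0.501  0.2004 0.1406] F [-0.5 -0.4 -0.3] w 0.0611 j [ 0.28  0.08  1.5  -0.    1.55 -0.07]
target [0.5044 0.1987 0.039 ] shift cm [-0.23  0.24 10.16] [0.0014 0.004  0.0059]
```

Call:
{"name": "arm_command", "arguments": {"series": [[0.65,-0.23,0.24,2,0.0014,0.004,0.006],[0.65,0,0,3,0,0,0],[0.65,0,0,3,0,0,0],[0.65,0,0,1.6,0,0,0],[0.65,0,0,0,0,0,0],[0.65,0,0,0,0,0,0]]}}

```text
time: 14.05
tool_pos: [0.5058, 0.1974, 0.0458]
ee_rot: [3.14, -0.001, 1.912]
wrist_force: [-0.2, -0.3, -0.1]
width: 0.0612
```

```bash
python3 plan.py pick low 0
```

```text
t 14.05 pos [0.5058 0.1974 0.0458] F [-0.2 -0.3 -0.1] w 0.0612 j [ 0.27  0.16  1.62  0.    1.37 -0.07]
target [0.5044 0.1987 0.039 ] shift cm [ 0.17 -0.09  0.68] [ 0.0014 -0.0008 -0.0036]
```

Call:
{"name": "arm_command", "arguments": {"series": [[0.65,0.17,-0.09,0.65,0,0,0],[0.65,0,0,0,0,0,0],[0,0,0,0,0,0,0],[0,0,0,0,0,0,0],[0,0,0,0,0,0,0],[0,0,0,0,0,0,0]]}}

```text
time: 14.65
tool_pos: [0.5044, 0.1999, 0.04]
ee_rot: [3.139, -0.001, 1.914]
wrist_force: [-1.3, 0.7, 1.8]
width: 0.0436
```

Call:
{"name": "arm_command", "arguments": {"series": [[0,0,0,-1,0,0,0],[0,0,0,-2.5,0,0,0],[0,0,0,-4,0,0,0],[0,0,0,-3.5,0,0,0],[0,0,0,0,0,0,0]]}}

```text
time: 15.15
tool_pos: [0.5075, 0.2006, 0.1565]
ee_rot: [3.127, -0.0, 1.914]
wrist_force: [-0.4, -0.3, -1.2]
width: 0.0441
```

```bash
sed -i "s/.052,.005/.052,.006/" plan.py; python3 plan.py place low .03 .012
```

```text
t 15.15 pos [0.5075 0.2006 0.1565] F [-0.4 -0.3 -1.2] w 0.0441 j [ 0.27  0.08  1.47  0.    1.57 -0.07]
target [ 0.5557 -0.2297  0.0735] shift cm [-42.14 -10.07   8.14] [ 0.0482 -0.2609  0.256 ]
```

Call:
{"name": "arm_command", "arguments": {"series": [[0,-4.2,-1,0,0,0,0],[0,-4.2,-1,0,0,0,0],[0,-4.2,-1,0,0,0,0],[0,-4.2,-1,0,0,0,0],[0,-4.2,-1,0,0,0,0],[0,-4.2,-1,0,0,0,0],[0,-4.2,-1,0,0,0,0],[0,-4.2,-1,0,0,0,0],[0,-4.2,-1,0,0,0,0],[0,-4.2,-1,0,0,0,0],[0,0,0,0,0.0161,-0.087,0.0853],[0,0,0,0,0.0161,-0.087,0.0853],[0,0,0,0,0.0161,-0.087,0.0853],[0,0,0,0,0,0,0],[0,0,0,0,0,0,0]]}}

```text
time: 16.65
tool_pos: [0.5508, -0.2288, 0.1476]
ee_rot: [-3.126, 0.26, 1.662]
wrist_force: [-0.3, 0.5, -0.8]
width: 0.044
```

```bash
python3 plan.py place low .02 .012
```

```text
t 16.65 pos [ 0.5508 -0.2288  0.1476] F [-0.3  0.5 -0.8] w 0.044 j [-0.35  0.14  1.45 -0.24  1.46 -0.42]
target [ 0.5559 -0.2322  0.0638] shift cm [1.78 0.6  8.19] [-0.0134  0.0004  0.0067]
```

Call:
{"name": "arm_command", "arguments": {"series": [[0,0.6,0.6,2,-0.0134,0,0.0067],[0,0.6,0,2.5,0,0,0],[0,0.6,0,2.5,0,0,0],[0,0,0,1.2,0,0,0],[0,0,0,0,0,0,0],[0,0,0,0,0,0,0]]}}

```text
time: 17.25
tool_pos: [0.5579, -0.2339, 0.0656]
ee_rot: [3.138, 0.263, 1.651]
wrist_force: [1.5, -0.2, -0.5]
width: 0.0439
```

```bash
python3 plan.py place low .001 .012
```

```text
t 17.25 pos [ 0.5579 -0.2339  0.0656] F [ 1.5 -0.2 -0.5] w 0.0439 j [-0.35  0.2   1.55 -0.25  1.28 -0.38]
target [ 0.5563 -0.2371  0.0455] shift cm [ 0.22 -0.19  2.03] [ 0.0021  0.0029 -0.0041]
```

Call:
{"name": "arm_command", "arguments": {"series": [[0,0.22,-0.19,1,0.002,0.003,-0.004],[0,0,0,0.7,0,0,0],[0,0,0,0,0,0,0],[0,0,0,0,0,0,0]]}}

```text
time: 17.65
tool_pos: [0.5556, -0.2354, 0.0477]
ee_rot: [-3.14, 0.259, 1.656]
wrist_force: [0.9, 0.4, -1.9]
width: 0.0438
```

```bash
python3 plan.py place low 0 .012
```

```text
t 17.65 pos [ 0.5556 -0.2354  0.0477] F [ 0.9  0.4 -1.9] w 0.0438 j [-0.36  0.22  1.57 -0.25  1.25 -0.38]
target [ 0.5563 -0.2374  0.0445] shift cm [-0.11  0.06  0.36] [-0.001  -0.0006  0.0007]
```

Call:
{"name": "arm_command", "arguments": {"series": [[0,0,0.05,0.3,0,0,0],[0,0,0,0,0,0,0],[0,0,0,0,0,0,0]]}}

```text
time: 17.95
tool_pos: [0.5563, -0.2361, 0.0449]
ee_rot: [-3.141, 0.26, 1.656]
wrist_force: [-0.1, -0.4, -1.0]
width: 0.0438
```

Call:
{"name": "arm_command", "arguments": {"series": [[0,0,0,0.1,0,0,0],[0,0,0,0,0,0,0]]}}

```text
time: 18.15
tool_pos: [0.5564, -0.2364, 0.044]
ee_rot: [-3.141, 0.26, 1.655]
wrist_force: [-0.5, -0.0, -2.0]
width: 0.044
```

Call:
{"name": "arm_command", "arguments": {"series": [[0,0,0,0.1,0,0,0],[0,0,0,0,0,0,0]]}}

```text
time: 18.35
tool_pos: [0.5564, -0.2365, 0.0439]
ee_rot: [-3.141, 0.26, 1.655]
wrist_force: [-2.1, 3.2, 4.9]
width: 0.0439
```

Call:
{"name": "arm_command", "arguments": {"series": [[0,0,0,0.1,0,0,0],[0,0,0,0,0,0,0]]}}

```text
time: 18.55
tool_pos: [0.5564, -0.2365, 0.0439]
ee_rot: [-3.141, 0.26, 1.655]
wrist_force: [-5.0, 3.7, 9.4]
width: 0.0438
```

Call:
{"name": "arm_command", "arguments": {"series": [[0,0,0,-0.28,0,0,0],[0,0.5,0,0,0,0,0],[0,0.45,0,0,0,0,0],[0,0,0,0,0,0,0],[0,0,0,0,0,0,0]]}}

```text
time: 19.05
tool_pos: [0.5553, -0.2268, 0.0417]
ee_rot: [-3.14, 0.259, 1.656]
wrist_force: [-0.3, 0.1, -1.5]
width: 0.0437
```

Call:
{"name": "arm_command", "arguments": {"series": [[0,0.15,0,0,0,0,0],[0,0,0,0,0,0,0]]}}

```text
time: 19.25
tool_pos: [0.5552, -0.2255, 0.0416]
ee_rot: [-3.14, 0.259, 1.656]
wrist_force: [0.3, -1.3, -0.7]
width: 0.0434
```

Call:
{"name": "arm_command", "arguments": {"series": [[0,0.15,0,0,0,0,0],[0,0,0,0,0,0,0]]}}

```text
time: 19.45
tool_pos: [0.5552, -0.2241, 0.0415]
ee_rot: [-3.141, 0.26, 1.655]
wrist_force: [-0.3, 0.5, -1.2]
width: 0.0441
```

```bash
python3 plan.py place low 0 0
```

```text
t 19.45 pos [ 0.5552 -0.2241  0.0415] F [-0.3  0.5 -1.2] w 0.0441 j [-0.34  0.22  1.58 -0.25  1.25 -0.36]
target [ 0.5554 -0.2258  0.0414] shift cm [-0.16  0.    0.05] [-0.0008 -0.0004  0.0006]
```

Call:
{"name": "arm_command", "arguments": {"series": [[0,0.12,0,0,0,0,0],[0,0,0,0,0,0,0]]}}

```text
time: 19.65
tool_pos: [0.5552, -0.224, 0.0415]
ee_rot: [-3.141, 0.262, 1.656]
wrist_force: [-0.4, -3.7, -1.4]
width: 0.0441
```

Call:
{"name": "arm_command", "arguments": {"series": [[0,0.12,0,0,0,0,0],[0,0,0,0,0,0,0]]}}

```text
time: 19.85
tool_pos: [0.5553, -0.2239, 0.0416]
ee_rot: [-3.141, 0.264, 1.655]
wrist_force: [1.0, -7.0, -2.0]
width: 0.0439
```

Call:
{"name": "arm_command", "arguments": {"series": [[0,0.12,0,0,0,0,0],[0,0,0,0,0,0,0]]}}

```text
time: 20.05
tool_pos: [0.5552, -0.2238, 0.0416]
ee_rot: [-3.141, 0.266, 1.655]
wrist_force: [-0.0, -9.0, -2.3]
width: 0.0436
```

Contact. I'll ease off the push, press down and release.

Call:
{"name": "arm_command", "arguments": {"series": [[0,-0.22,0,0.22,0,0,0],[0,0,0,0,0,0,0]]}}

```text
time: 20.25
tool_pos: [0.5555, -0.2242, 0.0407]
ee_rot: [3.141, 0.261, 1.655]
wrist_force: [-2.6, -2.4, 4.4]
width: 0.0442
```

Call:
{"name": "arm_command", "arguments": {"series": [[0.3,0,0,0,0,0,0],[0.65,0,0,0,0,0,0],[0.65,0,0,0,0,0,0]]}}

```text
time: 20.55
tool_pos: [0.5551, -0.2224, 0.0384]
ee_rot: [-3.141, 0.258, 1.656]
wrist_force: [-0.0, -0.7, 0.7]
width: 0.0564
```

Call:
{"name": "arm_command", "arguments": {"series": [[0.65,0,0,-1.5,0,0,0],[0.65,0,0,-3,0,0,0],[0.65,0,0,-4,0,0,0],[0.65,0,0,-2.5,0,0,0],[0.65,0,0,0,0,0,0],[0.65,0,0,0,0,0,0]]}}

```text
time: 21.15
tool_pos: [0.5532, -0.1947, 0.1459]
ee_rot: [3.141, 0.26, 1.656]
wrist_force: [0.8, 0.3, -0.9]
width: 0.0609
```

```bash
python3 plan.py pick tall .11
```

```text
t 21.15 pos [ 0.5532 -0.1947  0.1459] F [ 0.8  0.3 -0.9] w 0.0609 j [-0.29  0.12  1.47 -0.24  1.45 -0.36]
target [0.578  0.2212 0.164 ] shift cm [ 39.39   6.01 -12.33] [-0.0333  0.2582 -0.2585]
```

Call:
{"name": "arm_command", "arguments": {"series": [[0.65,0,0,0,-0.0111,0.0861,-0.0862],[0.65,0,0,0,-0.0111,0.0861,-0.0862],[0.65,0,0,0,-0.0111,0.0861,-0.0862],[0.65,0,0,0,0,0,0],[0.65,0,0,0,0,0,0]]}}

```text
time: 21.65
tool_pos: [0.5519, -0.1954, 0.1431]
ee_rot: [-3.137, -0.002, 1.912]
wrist_force: [-0.2, 0.4, -0.1]
width: 0.061
```

```bash
python3 plan.py pick tall .09
```

```text
t 21.65 pos [ 0.5519 -0.1954  0.1431] F [-0.2  0.4 -0.1] w 0.061 j [-0.44  0.19  1.38 -0.    1.58 -0.78]
target [0.578  0.2212 0.144 ] shift cm [38.38 16.4  -0.08] [-0.0043 -0.0021 -0.0037]
```

Call:
{"name": "arm_command", "arguments": {"series": [[0.6,3.84,1.64,0,-0.004,-0.002,-0.004],[0.6,3.84,1.64,0,0,0,0],[0.6,3.84,1.64,0,0,0,0],[0.6,3.84,1.64,0,0,0,0],[0.6,3.84,1.64,0,0,0,0],[0.6,3.84,1.64,0,0,0,0],[0.6,3.84,1.64,0,0,0,0],[0.6,3.84,1.64,0,0,0,0],[0.6,3.84,1.64,0,0,0,0],[0.6,3.84,1.64,0,0,0,0],[0.6,0,0,0,0,0,0],[0.6,0,0,0,0,0,0]]}}

```text
time: 22.85
tool_pos: [0.5748, 0.223, 0.1442]
ee_rot: [3.141, 0.003, 1.922]
wrist_force: [0.0, -0.3, -0.2]
width: 0.0563
```

```bash
python3 plan.py pick tall 0;  python3 -c "
from h import *
i=eyes.snapshot('wrist')
i=cv2.convertScaleAbs(i[60:360,60:580],alpha=1.8,beta=15);cv2.imwrite('pics/p3.png',cv2.resize(i,None,fx=1.5,fy=1.5))
import pickle; pickle.dump(eyes.get_calibration('wrist'),open('p3.pkl','wb'))"
```

```text
t 22.85 pos [0.5748 0.223  0.1442] F [ 0.  -0.3 -0.2] w 0.0563 j [ 0.28  0.25  1.3  -0.    1.59 -0.07]
target [0.578  0.2212 0.054 ] shift cm [-0.26  0.23  9.02] [0.0011 0.0027 0.0058]
```

View pics/p3.png

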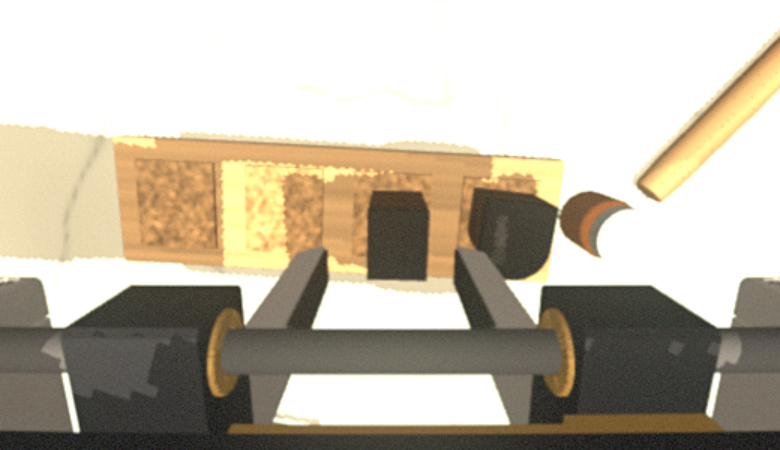

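The tall heel is centred between the fingers and aligned. The round heel is turned about −0.1 rad from its pad, and the small cylinder just past the rack end stays clear if I open less there.

Call:
{"name": "arm_command", "arguments": {"series": [[0.6,-0.26,0.23,2,0.001,0.003,0.006],[0.6,0,0,3,0,0,0],[0.6,0,0,2.5,0,0,0],[0.6,0,0,1.2,0,0,0],[0.6,0,0,0,0,0,0],[0.6,0,0,0,0,0,0]]}}

```text
time: 23.5
tool_pos: [0.5799, 0.2196, 0.0592]
ee_rot: [3.139, -0.001, 1.912]
wrist_force: [0.8, -0.1, 0.7]
width: 0.0565
```

```bash
sed -i "s/(.6463,.2427),.28/(.646,.243),.20/" plan.py; python3 plan.py pick tall 0
```

```text
t 23.5 pos [0.5799 0.2196 0.0592] F [ 0.8 -0.1  0.7] w 0.0565 j [ 0.27  0.31  1.41  0.    1.43 -0.07]
target [0.578  0.2212 0.054 ] shift cm [ 0.22 -0.13  0.52] [ 0.0031 -0.0012 -0.0037]
```

Call:
{"name": "arm_command", "arguments": {"series": [[0.6,0.22,-0.13,0.5,0,0,0],[0.6,0,0,0,0,0,0],[0,0,0,0,0,0,0],[0,0,0,0,0,0,0],[0,0,0,0,0,0,0],[0,0,0,0,0,0,0]]}}

```text
time: 24.1
tool_pos: [0.5776, 0.222, 0.0536]
ee_rot: [3.139, -0.001, 1.913]
wrist_force: [-0.4, 0.3, 1.5]
width: 0.0337
```

Call:
{"name": "arm_command", "arguments": {"series": [[0,0,0,-1,0,0,0],[0,0,0,-2.5,0,0,0],[0,0,0,-4,0,0,0],[0,0,0,-3,0,0,0],[0,0,0,0,0,0,0],[0,0,0,0,0,0,0]]}}

```text
time: 24.7
tool_pos: [0.5775, 0.2217, 0.1591]
ee_rot: [3.138, -0.001, 1.913]
wrist_force: [-0.6, 0.5, -0.4]
width: 0.0341
```

```bash
python3 plan.py place tall .06 .012
```

```text
t 24.7 pos [0.5775 0.2217 0.1591] F [-0.6  0.5 -0.4] w 0.0341 j [ 0.27  0.25  1.28  0.    1.61 -0.07]
target [ 0.4785 -0.219   0.1145] shift cm [-38.19 -24.14   4.32] [ 0.0369 -0.2603  0.2565]
```

Call:
{"name": "arm_command", "arguments": {"series": [[0,-3.82,-2.41,0,0,0,0],[0,-3.82,-2.41,0,0,0,0],[0,-3.82,-2.41,0,0,0,0],[0,-3.82,-2.41,0,0,0,0],[0,-3.82,-2.41,0,0,0,0],[0,-3.82,-2.41,0,0,0,0],[0,-3.82,-2.41,0,0,0,0],[0,-3.82,-2.41,0,0,0,0],[0,-3.82,-2.41,0,0,0,0],[0,-3.82,-2.41,0,0,0,0],[0,0,0,0,0.0123,-0.0868,0.0855],[0,0,0,0,0.0123,-0.0868,0.0855],[0,0,0,0,0.0123,-0.0868,0.0855],[0,0,0,0,0,0,0],[0,0,0,0,0,0,0]]}}

```text
time: 26.2
tool_pos: [0.4776, -0.2183, 0.1553]
ee_rot: [-3.136, 0.257, 1.659]
wrist_force: [0.1, -0.9, -0.4]
width: 0.0339
```

```bash
python3 plan.py place tall .02 .012
```

```text
t 26.2 pos [ 0.4776 -0.2183  0.1553] F [ 0.1 -0.9 -0.4] w 0.0339 j [-0.38 -0.03  1.61 -0.23  1.45 -0.46]
target [ 0.4794 -0.2292  0.0758] shift cm [0.95 0.12 7.97] [-0.0044 -0.0025  0.0044]
```

Call:
{"name": "arm_command", "arguments": {"series": [[0,0.5,0.1,2,-0.004,-0.002,0.004],[0,0.45,0,2.5,0,0,0],[0,0,0,2.5,0,0,0],[0,0,0,1.6,0,0,0],[0,0,0,0,0,0,0],[0,0,0,0,0,0,0]]}}

```text
time: 26.8
tool_pos: [0.4805, -0.2326, 0.0715]
ee_rot: [3.139, 0.261, 1.651]
wrist_force: [0.5, 0.3, -0.2]
width: 0.034
```

```bash
python3 plan.py place tall .003 .012
```

```text
t 26.8 pos [ 0.4805 -0.2326  0.0715] F [ 0.5  0.3 -0.2] w 0.034 j [-0.41  0.04  1.72 -0.24  1.27 -0.43]
target [ 0.4797 -0.2336  0.0594] shift cm [ 0.22 -0.08  1.19] [ 0.0012  0.0014 -0.0036]
```

Call:
{"name": "arm_command", "arguments": {"series": [[0,0.22,-0.08,1.1,0.001,0.001,-0.003],[0,0,0,0,0,0,0],[0,0,0,0,0,0,0]]}}

```text
time: 27.1
tool_pos: [0.48, -0.2328, 0.0606]
ee_rot: [3.14, 0.261, 1.654]
wrist_force: [-1.0, 0.7, -0.5]
width: 0.0339
```

Call:
{"name": "arm_command", "arguments": {"series": [[0,0,0,0.2,0,0,0],[0,0,0,0,0,0,0]]}}

```text
time: 27.3
tool_pos: [0.4802, -0.2334, 0.0587]
ee_rot: [3.14, 0.262, 1.654]
wrist_force: [-0.2, -0.4, -0.2]
width: 0.0337
```

Call:
{"name": "arm_command", "arguments": {"series": [[0,0,0,0.1,0,0,0],[0,0,0,0,0,0,0]]}}

```text
time: 27.5
tool_pos: [0.48, -0.2336, 0.0576]
ee_rot: [3.14, 0.261, 1.654]
wrist_force: [-0.4, -0.0, -1.2]
width: 0.0338
```

```bash
python3 plan.py place tall 0 .012
```

```text
t 27.5 pos [ 0.48   -0.2336  0.0576] F [-0.4 -0.  -1.2] w 0.0338 j [-0.41  0.05  1.73 -0.24  1.24 -0.43]
target [ 0.4798 -0.2344  0.0565] shift cm [-0.04 -0.03  0.12] [ 0.0013  0.0014 -0.0004]
```

Call:
{"name": "arm_command", "arguments": {"series": [[0,0.5,0,0,0,0,0],[0,0.5,0,0,0,0,0],[0,0,0,0,0,0,0],[0,0,0,0,0,0,0]]}}

```text
time: 27.9
tool_pos: [0.4792, -0.2238, 0.055]
ee_rot: [3.14, 0.261, 1.655]
wrist_force: [0.1, 0.1, -0.3]
width: 0.0339
```

Call:
{"name": "arm_command", "arguments": {"series": [[0,0.15,0,0,0,0,0],[0,0,0,0,0,0,0]]}}

```text
time: 28.1
tool_pos: [0.4791, -0.2225, 0.0546]
ee_rot: [3.14, 0.261, 1.654]
wrist_force: [-0.1, 0.1, -0.5]
width: 0.0336
```

Call:
{"name": "arm_command", "arguments": {"series": [[0,0.12,0,0,0,0,0],[0,0,0,0,0,0,0]]}}

```text
time: 28.3
tool_pos: [0.4791, -0.2218, 0.0545]
ee_rot: [3.14, 0.262, 1.654]
wrist_force: [-0.3, -1.8, -0.1]
width: 0.0337
```

Call:
{"name": "arm_command", "arguments": {"series": [[0,0.12,0,0,0,0,0],[0,0,0,0,0,0,0]]}}

```text
time: 28.5
tool_pos: [0.4791, -0.2216, 0.0545]
ee_rot: [3.14, 0.264, 1.654]
wrist_force: [1.2, -6.0, -1.1]
width: 0.0337
```

```bash
python3 plan.py place tall 0 0
```

```text
t 28.5 pos [ 0.4791 -0.2216  0.0545] F [ 1.2 -6.  -1.1] w 0.0337 j [-0.39  0.04  1.75 -0.25  1.24 -0.4 ]
target [ 0.4788 -0.2228  0.0534] shift cm [-0.08 -0.04  0.14] [ 0.0016  0.0044 -0.0004]
```

Contact. Now press down (about 1.4 mm to the surface), check, and release.

Call:
{"name": "arm_command", "arguments": {"series": [[0,-0.12,0,0.2,0,0,0],[0,0,0,0,0,0,0]]}}

```text
time: 28.7
tool_pos: [0.4794, -0.2223, 0.0526]
ee_rot: [3.139, 0.262, 1.654]
wrist_force: [1.5, -2.6, -0.1]
width: 0.0339
```

Call:
{"name": "arm_command", "arguments": {"series": [[0,0,0,0.12,0,0,0],[0,0,0,0,0,0,0]]}}

```text
time: 28.9
tool_pos: [0.4795, -0.2223, 0.0522]
ee_rot: [3.139, 0.262, 1.654]
wrist_force: [-2.0, -0.9, 4.4]
width: 0.034
```

Call:
{"name": "arm_command", "arguments": {"series": [[0.3,0,0,0,0,0,0],[0.55,0,0,0,0,0,0],[0.55,0,0,0,0,0,0]]}}

```text
time: 29.2
tool_pos: [0.4787, -0.2214, 0.0504]
ee_rot: [3.141, 0.259, 1.654]
wrist_force: [-1.0, -0.3, -0.7]
width: 0.0465
```

Call:
{"name": "arm_command", "arguments": {"series": [[0.55,0,0,-1.5,0,0,0],[0.55,0,0,-3,0,0,0],[0.55,0,0,-4,0,0,0],[0.55,0,0,-2,0,0,0],[0.55,0,0,0,0,0,0],[0.55,0,0,0,0,0,0]]}}

```text
time: 29.8
tool_pos: [0.4764, -0.1948, 0.1516]
ee_rot: [3.141, 0.26, 1.655]
wrist_force: [-0.2, 0.2, -0.2]
width: 0.0514
```

```bash
python3 plan.py pick round .10
```

```text
t 29.8 pos [ 0.4764 -0.1948  0.1516] F [-0.2  0.2 -0.2] w 0.0514 j [-0.34 -0.05  1.64 -0.24  1.45 -0.4 ]
target [0.646 0.243 0.144] shift cm [ 40.98  20.58 -10.12] [-0.0146  0.2601 -0.1153]
```

Call:
{"name": "arm_command", "arguments": {"series": [[0.55,0,0,0,-0.0049,0.0867,-0.0384],[0.55,0,0,0,-0.0049,0.0867,-0.0384],[0.55,0,0,0,-0.0049,0.0867,-0.0384],[0.55,0,0,0,0,0,0],[0.55,0,0,0,0,0,0]]}}

```text
time: 30.3
tool_pos: [0.4756, -0.1953, 0.1503]
ee_rot: [-3.139, -0.001, 1.768]
wrist_force: [-0.2, 0.7, 0.9]
width: 0.0518
```

```bash
python3 plan.py pick round .10
```

```text
t 30.3 pos [ 0.4756 -0.1953  0.1503] F [-0.2  0.7  0.9] w 0.0518 j [-0.5   0.03  1.54 -0.    1.57 -0.7 ]
target [0.646 0.243 0.144] shift cm [39.64 25.3   0.59] [-0.0024 -0.0005 -0.0028]
```

Call:
{"name": "arm_command", "arguments": {"series": [[0.55,3.96,2.53,0,-0.002,0,-0.003],[0.55,3.96,2.53,0,0,0,0],[0.55,3.96,2.53,0,0,0,0],[0.55,3.96,2.53,0,0,0,0],[0.55,3.96,2.53,0,0,0,0],[0.55,3.96,2.53,0,0,0,0],[0.55,3.96,2.53,0,0,0,0],[0.55,3.96,2.53,0,0,0,0],[0.55,3.96,2.53,0,0,0,0],[0.55,3.96,2.53,0,0,0,0],[0.55,0,0,0,0,0,0],[0.55,0,0,0,0,0,0]]}}

```text
time: 31.5
tool_pos: [0.6436, 0.2453, 0.1509]
ee_rot: [3.142, 0.003, 1.776]
wrist_force: [-0.1, -1.4, 0.5]
width: 0.0516
```

```bash
python3 plan.py pick round 0;  python3 -c "
from h import *
i=eyes.snapshot('wrist')
i=cv2.convertScaleAbs(i[120:280,180:480],alpha=2,beta=15);cv2.imwrite('pics/p4.png',cv2.resize(i,None,fx=2.5,fy=2.5))
import pickle; pickle.dump(eyes.get_calibration('wrist'),open('p4.pkl','wb'))"
```

```text
t 31.5 pos [0.6436 0.2453 0.1509] F [-0.1 -1.4  0.5] w 0.0516 j [ 0.28  0.41  1.08 -0.    1.65  0.08]
target [0.646 0.243 0.044] shift cm [-0.25  0.19 10.69] [0.0001 0.0025 0.0055]
```

View pics/p4.png

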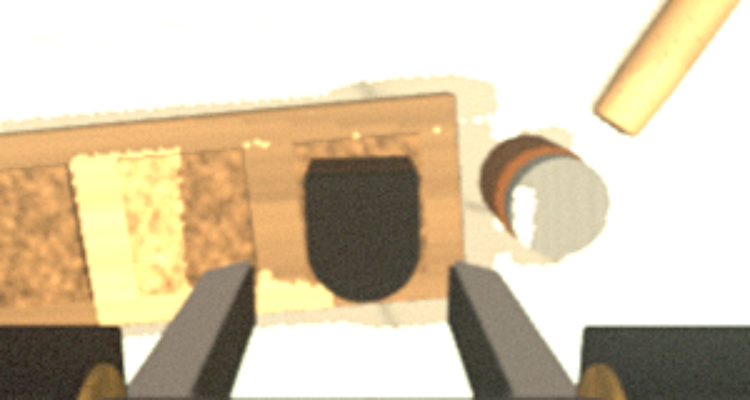

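```bash
python3 -c "
from h import *
import pickle
c=pickle.load(open('p4.pkl','rb'))
P=np.array([(306,175),(419,173),(363,302),(362,174)])/2.5+[180,120]-.3
X=hit(c,P,.082)[:,:2];print(X,np.linalg.norm(X[1]-X[0]),np.linalg.norm(X[2]-X[3]),'centre',(X[2]+X[3])/2,'ang',np.arctan2(*(X[1]-X[0])[::-1]))"
```

```text
[[0.62383079 0.26106228]
 [0.66361173 0.27000588]
 [0.65396693 0.21766405]
 [0.64354885 0.26549705]] 0.0407739106975966 0.04895439383399642 centre [0.64875789 0.24158055] ang 0.2211442815366056
```

```bash
sed -i "s/(.646,.243),.20/(.648,.242),.205/" plan.py; python3 plan.py pick round 0
```

```text
t 31.55 pos [0.6439 0.244  0.1518] F [-0.5 -0.4 -1.4] w 0.0516 j [ 0.28  0.41  1.08 -0.    1.65  0.08]
target [0.648 0.242 0.044] shift cm [-0.25  0.36 10.78] [ 0.001   0.0024 -0.0013]
```

Call:
{"name": "arm_command", "arguments": {"series": [[0.55,-0.15,0.25,2,0,0.002,0],[0.55,0,0,3,0,0,0],[0.55,0,0,3,0,0,0],[0.55,0,0,2,0,0,0],[0.55,0,0,0,0,0,0],[0.55,0,0,0,0,0,0]]}}

```text
time: 32.15
tool_pos: [0.6478, 0.2415, 0.0536]
ee_rot: [3.139, -0.001, 1.772]
wrist_force: [0.7, 0.0, 0.0]
width: 0.0519
```

```bash
python3 plan.py pick round 0
```

```text
t 32.15 pos [0.6478 0.2415 0.0536] F [0.7 0.  0. ] w 0.0519 j [0.27 0.46 1.21 0.   1.47 0.07]
target [0.648 0.242 0.044] shift cm [0.05 0.03 0.96] [ 0.003  -0.0005 -0.0039]
```

Call:
{"name": "arm_command", "arguments": {"series": [[0.55,0.05,0,0.9,0,0,0],[0.55,0,0,0,0,0,0],[0,0,0,0,0,0,0],[0,0,0,0,0,0,0],[0,0,0,0,0,0,0],[0,0,0,0,0,0,0]]}}

```text
time: 32.75
tool_pos: [0.6483, 0.2433, 0.0447]
ee_rot: [3.137, -0.001, 1.773]
wrist_force: [-0.3, 0.2, 2.1]
width: 0.0418
```

Call:
{"name": "arm_command", "arguments": {"series": [[0,0,0,-1,0,0,0],[0,0,0,-2.5,0,0,0],[0,0,0,-4,0,0,0],[0,0,0,-3.5,0,0,0],[0,0,0,0,0,0,0],[0,0,0,0,0,0,0]]}}

```text
time: 33.35
tool_pos: [0.648, 0.2432, 0.1551]
ee_rot: [3.136, -0.001, 1.774]
wrist_force: [0.5, -0.2, -1.6]
width: 0.0421
```

```bash
python3 plan.py place round .06 .012
```

```text
t 33.35 pos [0.648  0.2432 0.1551] F [ 0.5 -0.2 -1.6] w 0.0421 j [0.28 0.42 1.07 0.   1.65 0.07]
target [ 0.4033 -0.2318  0.1058] shift cm [-41.6  -33.56   4.71] [ 0.0206 -0.2611  0.1174]
```

Call:
{"name": "arm_command", "arguments": {"series": [[0,-3.47,-2.8,0,0,0,0],[0,-3.47,-2.8,0,0,0,0],[0,-3.47,-2.8,0,0,0,0],[0,-3.47,-2.8,0,0,0,0],[0,-3.47,-2.8,0,0,0,0],[0,-3.47,-2.8,0,0,0,0],[0,-3.47,-2.8,0,0,0,0],[0,-3.47,-2.8,0,0,0,0],[0,-3.47,-2.8,0,0,0,0],[0,-3.47,-2.8,0,0,0,0],[0,-3.47,-2.8,0,0,0,0],[0,-3.47,-2.8,0,0,0,0],[0,0,0,0,0.0069,-0.087,0.0391],[0,0,0,0,0.0069,-0.087,0.0391],[0,0,0,0,0.0069,-0.087,0.0391],[0,0,0,0,0,0,0],[0,0,0,0,0,0,0]]}}

```text
time: 35.05
tool_pos: [0.4015, -0.2315, 0.1506]
ee_rot: [-3.136, 0.257, 1.659]
wrist_force: [0.1, -0.0, -1.3]
width: 0.0416
```

```bash
sed -i "s/.048,.010/.048,.0107/" plan.py; python3 plan.py place round .02 .012
```

```text
t 35.05 pos [ 0.4015 -0.2315  0.1506] F [ 0.1 -0.  -1.3] w 0.0416 j [-0.48 -0.18  1.76 -0.22  1.43 -0.55]
target [ 0.4042 -0.2419  0.0679] shift cm [1.08 0.22 8.27] [-0.0048 -0.0028  0.0036]
```

Call:
{"name": "arm_command", "arguments": {"series": [[0,0.6,0.2,2,-0.004,-0.002,0.003],[0,0.5,0,2.5,0,0,0],[0,0,0,2.5,0,0,0],[0,0,0,1.7,0,0,0],[0,0,0,0,0,0,0],[0,0,0,0,0,0,0]]}}

```text
time: 35.65
tool_pos: [0.4052, -0.2446, 0.0654]
ee_rot: [3.14, 0.261, 1.652]
wrist_force: [-0.0, 0.4, -0.9]
width: 0.0421
```

```bash
python3 plan.py place round .003 .012
```

```text
t 35.65 pos [ 0.4052 -0.2446  0.0654] F [-0.   0.4 -0.9] w 0.0421 j [-0.5  -0.11  1.87 -0.23  1.24 -0.52]
target [ 0.4045 -0.2462  0.0514] shift cm [ 0.21 -0.08  1.39] [ 0.0004  0.0012 -0.0028]
```

Call:
{"name": "arm_command", "arguments": {"series": [[0,0.21,-0.08,1.3,0,0.001,-0.003],[0,0,0,0,0,0,0],[0,0,0,0,0,0,0]]}}

```text
time: 35.95
tool_pos: [0.4046, -0.2455, 0.0526]
ee_rot: [3.14, 0.261, 1.656]
wrist_force: [-0.3, 0.5, -0.1]
width: 0.0419
```

Call:
{"name": "arm_command", "arguments": {"series": [[0,0,0,0.15,0,0,0],[0,0,0,0,0,0,0]]}}

```text
time: 36.15
tool_pos: [0.4049, -0.246, 0.0514]
ee_rot: [3.14, 0.262, 1.655]
wrist_force: [-0.2, 0.5, -1.7]
width: 0.0422
```

```bash
python3 plan.py place round 0 .012
```

```text
t 36.15 pos [ 0.4049 -0.246   0.0514] F [-0.2  0.5 -1.7] w 0.0422 j [-0.51 -0.1   1.89 -0.23  1.21 -0.52]
target [ 0.4046 -0.247   0.0485] shift cm [-0.02 -0.04  0.3 ] [0.0021 0.0017 0.0007]
```

Call:
{"name": "arm_command", "arguments": {"series": [[0,0,-0.04,0.15,0.002,0.002,0],[0,0,0,0,0,0,0]]}}

```text
time: 36.35
tool_pos: [0.4044, -0.2464, 0.0497]
ee_rot: [-3.141, 0.259, 1.655]
wrist_force: [0.1, 0.6, -1.5]
width: 0.0423
```

Call:
{"name": "arm_command", "arguments": {"series": [[0,0.5,0,0,0,0,0],[0,0.5,0,0,0,0,0],[0,0,0,0,0,0,0],[0,0,0,0,0,0,0]]}}

```text
time: 36.75
tool_pos: [0.4035, -0.2364, 0.047]
ee_rot: [-3.141, 0.259, 1.656]
wrist_force: [-0.4, 0.6, -0.8]
width: 0.0416
```

Call:
{"name": "arm_command", "arguments": {"series": [[0,0.15,0,0,0,0,0],[0,0,0,0,0,0,0]]}}

```text
time: 36.95
tool_pos: [0.4035, -0.236, 0.0471]
ee_rot: [-3.141, 0.261, 1.656]
wrist_force: [0.3, -3.1, -1.0]
width: 0.0418
```

Call:
{"name": "arm_command", "arguments": {"series": [[0,0.12,0,0,0,0,0],[0,0,0,0,0,0,0]]}}

```text
time: 37.15
tool_pos: [0.4035, -0.2358, 0.0471]
ee_rot: [-3.141, 0.263, 1.655]
wrist_force: [-0.6, -5.4, -1.2]
width: 0.042
```

Call:
{"name": "arm_command", "arguments": {"series": [[0,0.12,0,0,0,0,0],[0,0,0,0,0,0,0]]}}

```text
time: 37.35
tool_pos: [0.4033, -0.2355, 0.0472]
ee_rot: [-3.141, 0.265, 1.655]
wrist_force: [-0.7, -7.5, -1.2]
width: 0.0421
```

```bash
python3 plan.py place round 0 0
```

```text
t 37.35 pos [ 0.4033 -0.2355  0.0472] F [-0.7 -7.5 -1.2] w 0.0421 j [-0.48 -0.1   1.91 -0.24  1.2  -0.5 ]
target [ 0.4036 -0.2354  0.0455] shift cm [0.05 0.03 0.17] [-0.0006  0.0048  0.0005]
```

Call:
{"name": "arm_command", "arguments": {"series": [[0,-0.22,0,0.2,0,0,0],[0,0,0,0,0,0,0]]}}

```text
time: 37.55
tool_pos: [0.4038, -0.2362, 0.0451]
ee_rot: [3.141, 0.26, 1.655]
wrist_force: [0.1, -3.6, -0.2]
width: 0.0423
```

Call:
{"name": "arm_command", "arguments": {"series": [[0,0,0,0.1,0,0,0],[0,0,0,0,0,0,0]]}}

```text
time: 37.75
tool_pos: [0.4038, -0.2363, 0.0451]
ee_rot: [3.141, 0.261, 1.655]
wrist_force: [-2.3, -1.7, 5.5]
width: 0.0421
```

Call:
{"name": "arm_command", "arguments": {"series": [[0.3,0,0,0,0,0,0],[0.6,0,0,0,0,0,0],[0.6,0,0,0,0,0,0]]}}

```text
time: 38.05
tool_pos: [0.4033, -0.2351, 0.0433]
ee_rot: [-3.141, 0.258, 1.656]
wrist_force: [0.5, -0.6, -0.2]
width: 0.054
```

Call:
{"name": "arm_command", "arguments": {"series": [[0.6,0,0,-1.5,0,0,0],[0.6,0,0,-3,0,0,0],[0.6,0,0,-4,0,0,0],[0.6,0,0,-3,0,0,0],[0.6,3,2.5,-2,0,0,0],[0.6,3,2.5,-2,0,0,0],[0.6,0,3,-2,0,0,0],[0.6,0,3,0,0,0,0],[0.6,0,0,0,0,0,0],[0.6,0,0,0,0,0,0]]}}

```text
time: 39.05
tool_pos: [0.5041, -0.1234, 0.1961]
ee_rot: [-3.138, 0.258, 1.657]
wrist_force: [-0.7, 0.4, -0.7]
width: 0.0563
```

```bash
python3 -c "
from h import *
from plan import *
import pickle
c=eyes.get_calibration('wrist');i=eyes.snapshot('wrist')
s=cv2.convertScaleAbs(eyes.snapshot('scene')[80:210,160:360],alpha=2)
cv2.imwrite('pics/end_w.png',cv2.convertScaleAbs(i,alpha=1.7,beta=10));cv2.imwrite('pics/end_s.png',cv2.resize(s,None,fx=3.5,fy=3.5,interpolation=cv2.INTER_CUBIC)); pickle.dump(c,open('end.pkl','wb'))"
```

```text
(no output)
```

View pics/end_w.png

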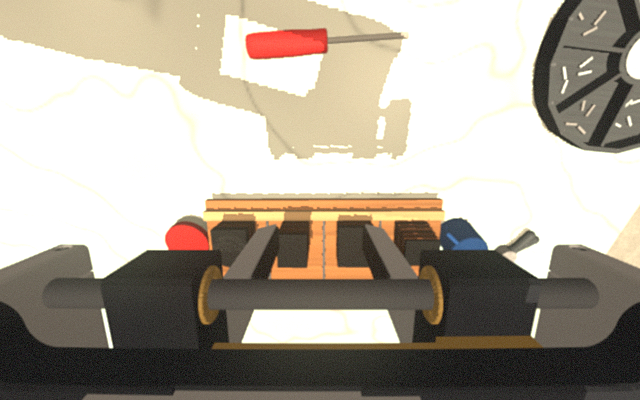

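View pics/end_s.png

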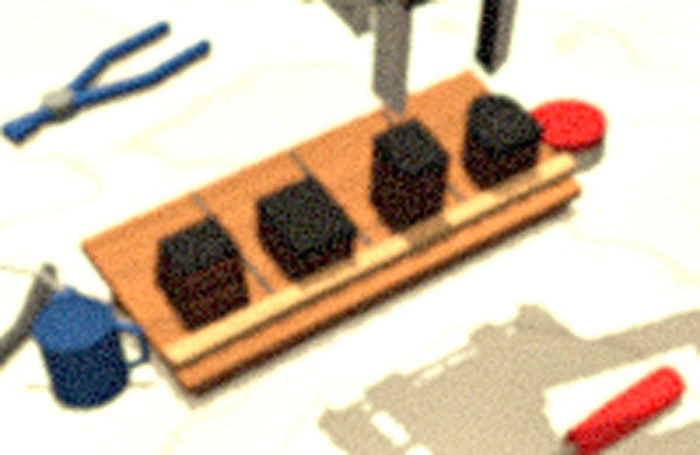

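Call:
{"name": "arm_command", "arguments": {"series": [[0.6,-2.5,0,-2,0,0,0],[0.6,-2.5,0.5,-2,0,0,0],[0.6,-2.5,0.5,0,0,0,0],[0.6,-2.5,0.5,0,0,0,0],[0.6,0,0,0,0,0,0],[0.6,0,0,0,0,0,0]]}}

```text
time: 39.75
tool_pos: [0.5257, -0.209, 0.2614]
ee_rot: [-3.14, 0.258, 1.654]
wrist_force: [-0.1, -0.5, 0.4]
width: 0.0561
```

```bash
python3 -c "
from h import *
from plan import *
c=eyes.get_calibration('wrist');i=eyes.snapshot('wrist')
q=proj(c,[O+sl*(-.043)+u*b for b in (-.158,.158)]);print(q)
x0=int(q[0,0])-10; y0=int(q[:,1].min())-15
a=cv2.convertScaleAbs(i[y0:y0+100,x0:x0+265],alpha=2.4,beta=20);print(x0,y0)
cv2.imwrite('pics/end2.png',cv2.resize(a,None,fx=3,fy=3,interpolation=cv2.INTER_CUBIC))"
```

```text
[[201.42006054 140.44243038]
 [425.77068245 140.11276232]]
191 125
```

View pics/end2.png

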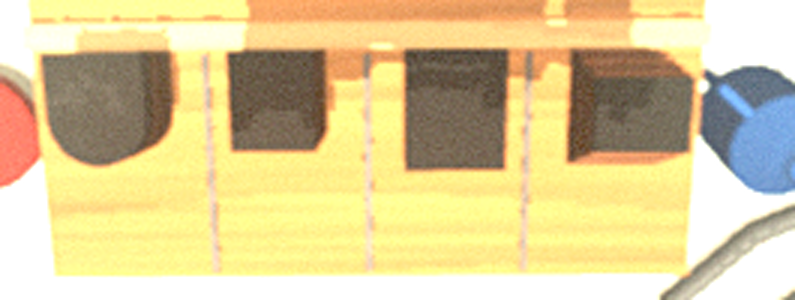

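All four heels are square and against the cleat, one per bay, in the order taper (by the can), low, tall, round. The gripper is clear, so I'm handing in.

```bash
python3 -c "
from bench import job,sensors
print(sensors.get_obs()['time']); print(job.close_job())"
```

```text
39.8
the job is handed in; nothing more can be done
None
```

I moved all four heels to the ramp and handed the job in at 39.8 s of the 106 s allowed. From the oil can outward, the order is taper (nearest the robot at the start), low, tall, round.

- **Placing:** I gripped each heel by its flat sides and tilted it to the slope. I then moved it down-slope until the force showed it touching the cleat, pressed it lightly onto the ramp and released it. Wrist-force readings stayed below about 15 N.
- **Last checks:** The final wrist and scene views show each heel on its foot, square in its own bay and against the cleat, with the gripper clear of everything. I judged the centring by eye in the pictures and from the arm's position readings, which were within about 1 mm of the bay centres at release.
- **Disagreements:** The down-slope positions where heels met the cleat were up to about 1.7 mm from my estimate, which felt contact took care of. In the first close look at the ramp the cleat edge also appeared about 3 mm off, partly because it was hidden from the camera. No check failed.

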